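# Plug in the relay, then hold the hidden bolt head

### The arm

A 6-joint arm with a two-finger parallel gripper is mounted at the origin on the work surface. World frame = base frame: x ahead of the robot, y to its left, z up, the work surface at z = 0. Lengths are in m, angles in rad, forces in N, time in s.
With the tool pointing down it reaches from about 0.425 to 0.95 m from the base axis. Payload 3.5 kg.
Tool frame: the origin (TCP) lies midway between the tips of the shut fingers; the grasp point (between the pads) lies 19 mm behind it; x points along the fingers, y is the direction in which the jaws open and shut, and the axes are right-handed (so a half turn about x gives the same grasp; the last joint's range is limited). The gripper opens to 85 mm and grips with 20 to 120 N. Pads are 22 mm wide; open, the fingers measure 114 mm over their backs; the gripper's body (76 mm by 85 mm) begins 54 mm behind the grasp point. The pads swing forward as they close: fully open they stand 13 mm farther back than shut.
Start: joints at [1.165, 0.286, 1.577, -0, 1.279, -0.15], TCP at [0.171, 0.653, 0.231] pointing down, gripper open.
Joint ranges: [-2.77, 2.77], [-0.9, 2.22], [0.21, 2.48], [-1.53, 4.67], [0.24, 2.81], [-2.84, 2.84]. Speed limits (rad/s): [2.79, 2.79, 3.14, 3.14, 3.14, 3.14].

### API

Orientations are given as a unit quaternion [x, y, z, w].
In Python, from plant import sensors, optics, ctrl gives the robot as it stands.
- The arm moves only by the tool arm_command, never from a script. Its argument "increments" is a list that holds one entry, the list of rows, each a list of 4 numbers: the shift along the tool's x, y, z in cm, then the turn about the tool's x in rad. A call has 1 to 20 rows; each row shifts and turns the commanded pose from where the row before left it, along the tool's axes as they then stand; what a row does not reach is not made up. A row lasts 1/8 s, in which the tool goes at most 62.5 mm and 10.7 degrees, less where a joint would pass 70% of its speed; a pose out of reach is approached as far as the arm can. A call with a gripper value outside its range is refused whole. "grip" is the finger opening in cm, from 0 to 8.54, set as the call begins (left out, the last holds). The fingers move at their own pace and stop on an object; "grip_force" is the grip in N (left out, the last holds). Time passes only in rows, so rows that do not move let the fingers close. It gives the time, the measured TCP pose, the force and the opening at its end, in the units of the state.
- sensors.get_state(): the state, without advancing time (a new reading comes with each control period).
- optics.read_camera(name): name is "side" or "top" or "wrist"; returns the picture (420x560x3 uint8, blue, green, red); there is no depth.
- optics.camera_model(name): a dict with "camera_matrix" (3x3 intrinsics, pixels), "world_from_camera" (4x4, takes a point from camera to world coordinates); the wrist camera has in their place "mount" (4x4, takes a point from camera to tool coordinates, whose origin is the TCP and whose axes are the tool frame's). Camera axes: x right, y up, looking along -z (the intrinsics and any distortion apply to the point x, -y, -z); pixel columns grow to the right and rows downward; lengths in m; the calibration is good to about 2 mm. A picture is of the moment at which its call begins: read the wrist's pose just before it. camera_model takes no time and is no camera call.
- ctrl.sign_off(): hands the job in, once; it reports no verdict.
Trained networks look in the newest picture that a camera, given by its name, has taken for a name from the list of things; names that differ only in an ending like _2 or _b are one class to them, and where a whole thing is asked for, a point or a joint stands for the part that bears it (a point fixed in the world has none). Each returns a list of dicts, best first, with "conf" (0 to 1); they miss things now and then, are a little off and sometimes report something else, mostly with a low value. They report only what shows in the picture. A call takes as long as a camera call.
- optics.boxes_of(camera, query): "at" ([row, column] in pixels, amid what is visible of it).
- optics.place_of(camera, query): "at" ([row, column] in pixels: a listed point, or the origin of a listed thing).
The state is a dict: "time": time; "qpos": joint angles; "dq": joint speeds; "joint_efforts": joint torques, N m; "eef_pos": TCP position; "tcp_rot": TCP orientation; "contact_force": force on the tool from outside, world axes, zero at the start; "wrist_torque": the same for the moment, N m; "opening": opening from 0.0 (shut) to 1.0 (fully open).
Only numpy, scipy, OpenCV 4.12 (cv2) and the standard library are available. Lean on these libraries where they do the work, as an engineer would, in place of code of your own. Each camera call takes 0.05 s, during which the arm holds its last target.

### The job

Help reassemble the strip cutter's drive: push the loose relay fully home into the free socket of the control box and let go of it. Then reach down into the gap behind the upright bracket, grip the head of the hidden bolt that the nut driver is slowly turning, and hold it firmly so that it stops turning. Finish while still holding the bolt head, and leave the other loose things on the table where they are.

Things in the scene. Friction and masses are not known exactly. Their poses are not given: they have to be found in the camera images.
- relay: Loose relay standing on its foot: black block 32 x 38 mm (x, y), 36 mm tall, with a 3 mm grey cap, on a narrower grey foot (the plug) 20 x 26 mm (x, y), 18 mm long, its last 4 mm 2.5 mm slimmer. Height 56 mm, 50 to 100 g. Origin: centre of the foot's underside, z up; the block spans z = 18 to 54 mm. Same after a half turn about z.
- control_box: Grey control box fixed to the table, 110 x 170 x 50 mm (x, y, z), flat top with one free socket hole and one identical relay already plugged in beside it (fixed, 40 mm to +y of the box's centre, top 88 mm above the table). Origin: centre of the underside.
- control_box_hole0 (a point): Centre of the free socket's mouth, 50 mm above the table, 35 mm to -y of the box's centre. The hole is 23 x 29 mm (x, y of the box), 22 mm deep, mouth slightly bevelled. The relay's foot goes in with its x along the box's x (either way round) until the black block's shoulder rests on the top face, the relay's origin then 18 mm below the mouth.
- mount: Fixed motor mount on a 260 x 140 x 8 mm bed plate. Upright bracket plate, 140 mm wide, 100 mm high, at x = -33 to -27 mm; grey gear housing, 130 mm wide, 95 mm high, at x = 28 to 106 mm; the 55 mm gap between is open on top and at both ends (y). In front of the bracket, nut and black nut driver, x = -141 to -33 mm, 53 mm across, top at 97 mm. Origin: on the table in the gap.
- bolt_head (a point): Centre of the hidden bolt's head, in the gap at x = -7 mm of the mount, 70 mm above the table, 30 mm below the bracket's top edge. Steel hexagon, 26 mm across flats, 30 mm across corners, 16 mm thick along the bolt, which lies along the mount's x. Axes are the mount's and do not turn with the bolt. Fingers reaching straight down close on it along the mount's y.
- bolt (a joint): Turning of the bolt about the mount's x, rad. The nut driver drags it round slowly and steadily, about +0.1 rad/s with about 0.05 N m, until something holds the head. At 0 and every multiple of pi/3 two flats of the head are upright, facing the mount's +y and -y; at any other angle a firm pinch still holds it.
- capacitor: Bystander: plain aluminium cylinder, 34 mm across, 55 mm tall. Origin at the centre of its underside.
- spool: Bystander: blue thread spool, 72 mm across the foot, 112 mm tall. Origin at the centre of its underside.
- jar: Bystander: glass jar with white lid, 60 mm across, 70 mm tall. Origin at the centre of its underside.
- cup: Bystander: blue plastic cup, 70 mm across, 70 mm tall. Origin at the centre of its underside.
- awl: Bystander: wooden-handled awl lying on the table, 160 mm long. Origin under the middle of its length.
- wax: Bystander: block of wax, 60 x 40 x 20 mm. Origin at the centre of its underside.

How it is judged:
By the outcome, as a careful person would: the job done as asked, in the order asked, and still so for the second after the job is handed in, while the arm keeps its last pose, push and grip.
It also fails if it takes over 64 s, if anything falls off the work surface, if the arm or the gripper's body presses on something with over 40 N, if the wrist force passes 120 N, or if a joint passes its speed limit or range.

## Working session

There is one attempt and no reset: what is moved stays moved. The work goes in short steps, Python scripts to look and compute and a tool call to move; the robot and the scene stay as the last step left them, time stands still between calls to the robot, and variables do not carry over. Pictures are saved under pics/ and viewed, and the job is handed in when it is done.

Besides the shell and the picture viewer there is one more tool, called by a JSON object that holds its "api" and its "payload", one argument or row to a line. arm_command: Moves the arm, as the interface text tells. Its arguments: {"type":"object","properties":{"increments":{"type":"array","items":{"type":"array","items":{"type":"array","items":{"type":"number"}}}},"grip":{"type":"number"},"grip_force":{"type":"number"}},"required":["increments"]}

```bash
ls; mkdir -p pics
cat > h.py <<'E'
import numpy as np, cv2
from scipy.spatial.transform import Rotation as R
from plant import sensors, optics, ctrl
def cam(n):
    m=optics.camera_model(n); K=np.array(m["camera_matrix"])
    if "world_from_camera" in m: T=np.array(m["world_from_camera"])
    else:
        s=sensors.get_state(); W=np.eye(4); W[:3,:3]=R.from_quat(s["tcp_rot"]).as_matrix(); W[:3,3]=s["eef_pos"]
        T=W@np.array(m["mount"])
    return K,T,m
def ray(K,T,at):
    r,c=at; d=np.linalg.inv(K)@np.array([c,r,1.]); d=np.array([d[0],-d[1],-d[2]])
    d=T[:3,:3]@d; return T[:3,3],d/np.linalg.norm(d)
def onz(K,T,at,z):
    o,d=ray(K,T,at); return o+d*(z-o[2])/d[2]
def proj(K,T,p):
    q=T[:3,:3].T@(np.array(p)-T[:3,3]); q=K@np.array([q[0],-q[1],-q[2]]); return q[1]/q[2],q[0]/q[2]
def tri(rs):
    A=np.zeros((3,3));b=np.zeros(3)
    for o,d in rs:
        P=np.eye(3)-np.outer(d,d);A+=P;b+=P@o
    x=np.linalg.solve(A,b); return x,[np.linalg.norm((np.eye(3)-np.outer(d,d))@(x-o)) for o,d in rs]
E
python3 - <<'E'
from h import *
print(sensors.get_state())
for n in ["side","top","wrist"]:
    K,T,m=cam(n); print(n,{k:(np.round(v,3).tolist() if not isinstance(v,str) else v) for k,v in m.items()})
    im=optics.read_camera(n); cv2.imwrite(f"pics/{n}0.png",im)
    for q in ["relay","control_box_hole0","bolt_head","control_box","mount"]:
        print(n,q,[(np.round(d["at"],1).tolist(),round(d["conf"],2)) for d in optics.place_of(n,q)[:3]])
print(sensors.get_state()["time"])
E
```

```text
pics
{'time': 0.0, 'qpos': array([ 1.16494300e+00,  2.87160261e-01,  1.57824054e+00, -1.42983599e-05,
        1.27857661e+00, -1.50005002e-01]), 'dq': array([ 0.00120203, -0.00123811, -0.0017164 ,  0.00019846, -0.00076483,
       -0.0021735 ]), 'joint_efforts': array([-9.02037991e-04, -4.05973184e+01, -2.92632347e+01, -1.71368324e-04,
        5.79935586e-03, -3.41493660e-06]), 'eef_pos': array([0.17052657, 0.65240293, 0.22991638]), 'tcp_rot': array([ 0.08939591,  0.70155527, -0.09102013,  0.70110192]), 'contact_force': array([0.63535457, 0.5486052 , 0.04786163]), 'wrist_torque': array([-0.00161971, -0.00662118,  0.02818554]), 'opening': 1.003439716162168}
side {'camera_matrix': [[391.529, 0.0, 273.7], [0.0, 391.529, 206.621], [0.0, 0.0, 1.0]], 'world_from_camera': [[-0.996, 0.064, -0.054, 0.511], [-0.084, -0.733, 0.674, 0.656], [0.004, 0.677, 0.736, 0.809], [0.0, 0.0, 0.0, 1.0]]}
side relay [([222.2, 301.0], 0.54)]
side control_box_hole0 [([154.5, 268.0], 0.68)]
side bolt_head [([235.6, 200.0], 0.73), ([301.2, 248.7], 0.71)]
side control_box [([170.7, 268.7], 0.88), ([207.9, 211.0], 
[... 295 characters left out ...]
, [0.0, 0.0, 0.0, 1.0]]}
top relay [([235.3, 287.5], 0.58), ([203.7, 372.6], 0.44)]
top control_box_hole0 [([202.9, 370.5], 0.62)]
top bolt_head [([188.3, 173.9], 0.6), ([234.3, 104.4], 0.44), ([235.9, 288.0], 0.34)]
top control_box [([205.5, 357.5], 0.79), ([235.0, 286.5], 0.28)]
top mount [([193.5, 187.3], 0.93), ([235.2, 282.1], 0.56), ([190.4, 178.2], 0.34)]
wrist {'camera_matrix': [[310.338, 0.0, 278.849], [0.0, 310.338, 208.457], [0.0, 0.0, 1.0]], 'mount': [[-0.0, 0.317, -0.948, -0.142], [1.0, 0.0, -0.0, 0.001], [0.0, -0.948, -0.317, -0.082], [0.0, 0.0, 0.0, 1.0]]}
wrist relay []
wrist control_box_hole0 []
wrist bolt_head []
wrist control_box [([394.8, 208.1], 0.18)]
wrist mount []
0.9
```

View pics/side0.png

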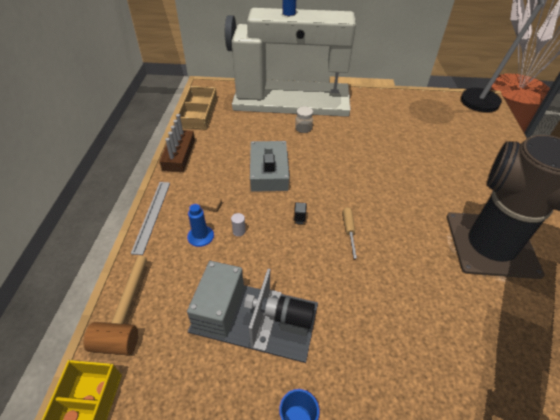

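View pics/top0.png

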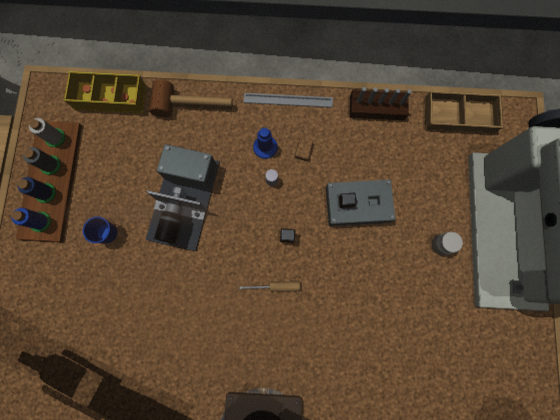

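View pics/wrist0.png

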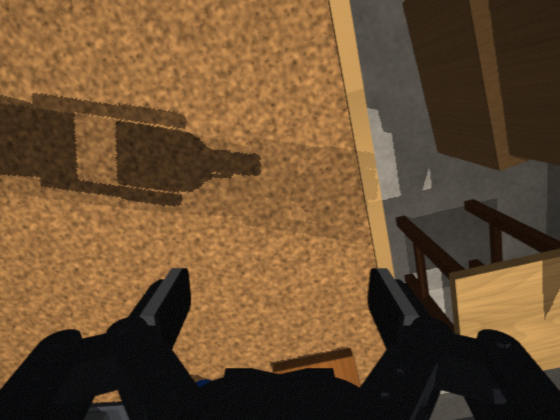

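The pictures show the relay at side (213,300) and top (235,288). The control box is at top (203,361), with its plugged relay at (200,347) and the free hole at (201,374). The mount's gap is near top (192,178) and side (300,258). The wrist view shows only bare table and its edge.

Run:
```python
from h import *
Ks,Ts,_=cam("side");Kt,Tt,_=cam("top")
for n,a,b in [("relay",(222.2,301),(235.3,287.5)),("hole",(154.5,268),(202.9,370.5)),("box",(170.7,268.7),(205.5,357.5)),("bolt",(301.2,248.7),(188.3,173.9)),("mount",(314,246.2),(193.5,187.3))]:
    x,e=tri([ray(Ks,Ts,a),ray(Kt,Tt,b)]); print(n,np.round(x,4),np.round(e,4))
for n,at,z in [("relaytop",(235,288),.056),("hole",(201,374),.05),("plug",(200,347),.088)]:
    print(n,onz(Kt,Tt,at,z))
for n in ["top","side"]:
    im=cv2.imread(f"pics/{n}0.png")
    rs=[(140,240,150,420)] if n=="top" else [(130,250,180,330)]
    a,b,c,d=(140,250,140,410) if n=="top" else (130,350,180,330)
    cv2.imwrite(f"pics/{n}0c.png",cv2.resize(im[a:b,c:d],None,fx=2.9 if n=="top" else 2.7,fy=2.9 if n=="top" else 2.7,interpolation=cv2.INTER_CUBIC))
```

```text
relay [ 0.4965 -0.0384 -0.0031] [0.0045 0.0045]
hole [ 0.5986 -0.2563  0.0429] [0.0043 0.0043]
box [ 0.5962 -0.2293  0.0025] [0.0022 0.0022]
bolt [0.5941 0.261  0.0865] [0.0008 0.0008]
mount [ 6.036e-01  2.461e-01 -5.000e-04] [0.0011 0.0011]
relaytop [ 0.49419988 -0.03929175  0.056     ]
hole [ 0.59831284 -0.26328356  0.05      ]
plug [ 0.5884121  -0.18509913  0.088     ]
```

View pics/top0c.png

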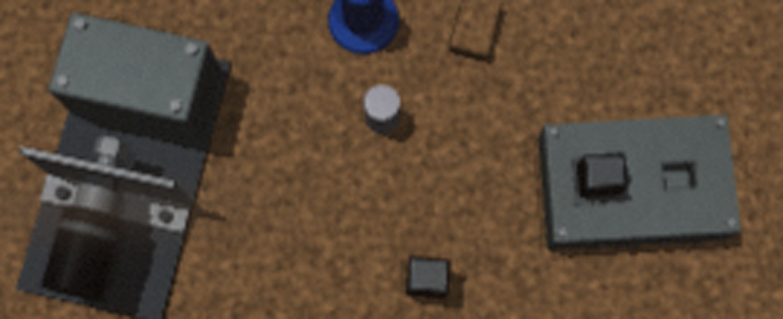

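View pics/side0c.png

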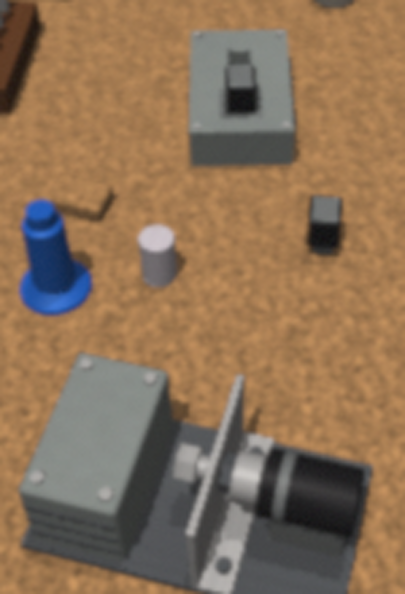

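```bash
cat >> h.py <<'E'
def rows(target, axdir=None):
    """shift in tool axes [cm] to target, and turn about tool x so tool y aligns (mod pi) with axdir"""
    s=sensors.get_state(); M=R.from_quat(s["tcp_rot"]).as_matrix()
    d=M.T@(np.array(target)-s["eef_pos"])*100
    t=None
    if axdir is not None:
        v=M.T@np.append(axdir,0)[:3]; t=np.arctan2(v[2],v[1]); 
        t=(t+np.pi/2)%np.pi-np.pi/2
    return d,t
E
python3 - <<'E'
from h import *
s=sensors.get_state();print(R.from_quat(s["tcp_rot"]).as_matrix().round(3))
Kt,Tt,_=cam("top");Ks,Ts,_=cam("side")
c=lambda x,y:(140+y/2.9,140+x/2.9)
P=lambda x,y,z:onz(Kt,Tt,c(x,y),z)
print("bed",P(20,290,.008),P(163,318,.008),P(22,150,.1),P(172,185,.1))
print("boxtop",[P(*a,.05)[:2].round(3) for a in [(545,127),(729,117),(740,235),(551,241)]])
a,b,c1,d=[P(*a,.05)[:2] for a in [(545,127),(729,117),(740,235),(551,241)]]
v=(a+d-b-c1)/2; print("box y dir",np.degrees(np.arctan2(v[1],v[0])),(a+b+c1+d)/4)
v=P(22,150,.1)-P(172,185,.1); print("mount y dir",np.degrees(np.arctan2(v[1],v[0])))
v=P(20,290,.008)-P(163,318,.008); print("mount y dir",np.degrees(np.arctan2(v[1],v[0])),np.linalg.norm(v))
a,b=P(408,258,.056),P(450,261,.056);v=a-b; print("relay y dir",np.degrees(np.arctan2(v[1],v[0])),np.linalg.norm(v))
print(rows((.47,-.0385,.23),(1,0,0)))
E
```

```text
[[ 0.     0.253  0.967]
 [ 0.     0.967 -0.253]
 [-1.     0.     0.   ]]
bed [0.46587407 0.34036333 0.008     ] [0.44717961 0.20473441 0.008     ] [0.5792245 0.3228359 0.1      ] [0.55529753 0.18900017 0.1       ]
boxtop [array([ 0.639, -0.14 ]), array([ 0.658, -0.31 ]), array([ 0.547, -0.319]), array([ 0.532, -0.148])]
box y dir 95.68138081687557 [ 0.59407277 -0.22913899]
mount y dir 79.86382433029844
mount y dir 82.1520669517089 0.13691123421829202
relay y dir 89.02653103375506 0.03779375025323237
(array([  0.13592096, -59.32796986,  46.44937828]), np.float64(1.3149431125939808))
```

Run:
```python
from h import *
print(rows((.49,-.01,.24),(1,0,0)))
```

```text
(array([ -0.86399902, -56.06458795,  47.66304981]), np.float64(1.3149431125939808))
```

{"api": "arm_command", "payload": {
  "increments": [
    [[-0.05,-3.5,2.98,0],[-0.05,-3.5,2.98,0],[-0.05,-3.5,2.98,0],[-0.05,-3.5,2.98,0],[-0.05,-3.5,2.98,0],[-0.05,-3.5,2.98,0],[-0.05,-3.5,2.98,0],[-0.05,-3.5,2.98,0],[-0.05,-3.5,2.98,0],[-0.05,-3.5,2.98,0],[-0.05,-3.5,2.98,0],[-0.05,-3.5,2.98,0],[-0.05,-3.5,2.98,0],[-0.05,-3.5,2.98,0],[-0.05,-3.5,2.98,0],[-0.05,-3.5,2.98,0],[0,0,0,0.164],[0,0,0,0.164],[0,0,0,0.164],[0,0,0,0.164]]
  ]
}}

```text
time: 3.4
eef_pos: [0.4904, -0.0095, 0.2395]
tcp_rot: [0.313, 0.634, -0.313, 0.634]
contact_force: [-0.8, 0.2, -0.6]
opening: 0.996
```

{"api": "arm_command", "payload": {
  "increments": [
    [[0,0,0,0.164],[0,0,0,0.164],[0,0,0,0.164],[0,0,0,0.164],[0,0,0,0]]
  ]
}}

```text
time: 4.03
eef_pos: [0.4904, -0.0094, 0.2395]
tcp_rot: [0.499, 0.501, -0.499, 0.501]
contact_force: [-0.2, -0.0, 0.2]
opening: 1.001
```

```bash
cat > look.py <<'E'
from h import *
import sys
def look(tag,qs,place=True):
    K,T,_=cam("wrist"); im=optics.read_camera("wrist"); cv2.imwrite(f"pics/{tag}.png",im)
    out={}
    for q in qs:
        r=optics.place_of("wrist",q); print(q,[(np.round(d["at"],1).tolist(),round(d["conf"],2)) for d in r[:3]])
    s=sensors.get_state(); np.savez(f"{tag}.npz",K=K,T=T); print(s["time"],s["eef_pos"].round(4),s["qpos"].round(3),s["opening"])
    return K,T,im
E
python3 -c "
from look import *
look('w1',['relay','control_box_hole0'])"
```

```text
relay [([190.8, 285.7], 0.75)]
control_box_hole0 [([364.6, 360.7], 0.79)]
4.175 [ 0.4903 -0.0094  0.2394] [-0.226 -0.137  2.01  -0.     1.268 -0.231] 1.0020728740134748
```

View pics/w1.png

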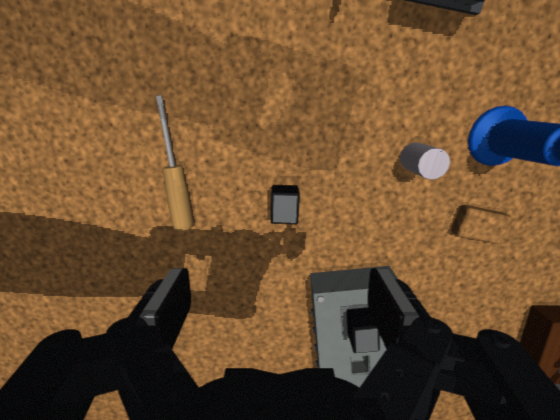

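Wrist view: the relay's top face spans about rows 193–223 and columns 272–299. The hole shows at about (365,360) and the plugged relay at (338,366), both partly in line with the right finger.

Run:
```python
from h import *
z=np.load("w1.npz");K,T=z["K"],z["T"]
Kt,Tt,_=cam("top");Ks,Ts,_=cam("side")
im=cv2.imread("pics/w1.png")
cv2.imwrite("pics/w1c.png",cv2.resize(im[170:240,240:330],None,fx=8,fy=8,interpolation=cv2.INTER_CUBIC))
cv2.imwrite("pics/w1d.png",cv2.resize(im[260:390,290:410],None,fx=4.6,fy=4.6,interpolation=cv2.INTER_CUBIC))
print("relay org",tri([ray(K,T,(190.8,285.7)),ray(Kt,Tt,(235.3,287.5)),ray(Ks,Ts,(222.2,301))]))
print("hole",tri([ray(K,T,(364.6,360.7)),ray(Kt,Tt,(202.9,370.5)),ray(Ks,Ts,(154.5,268))]))
print(onz(K,T,(208,285),.056),onz(K,T,(364.6,360.7),.05))
```

```text
relay org (array([ 0.4975465 , -0.03558779, -0.00254605]), [np.float64(0.00478578108554804), np.float64(0.004906647071992983), np.float64(0.005385985015590099)])
hole (array([ 0.59917392, -0.25508365,  0.04899571]), [np.float64(0.005076255529961068), np.float64(0.006187700241005093), np.float64(0.004274233074187429)])
[ 0.49760145 -0.03487685  0.056     ] [ 0.60278045 -0.26002349  0.05      ]
```

View pics/w1c.png

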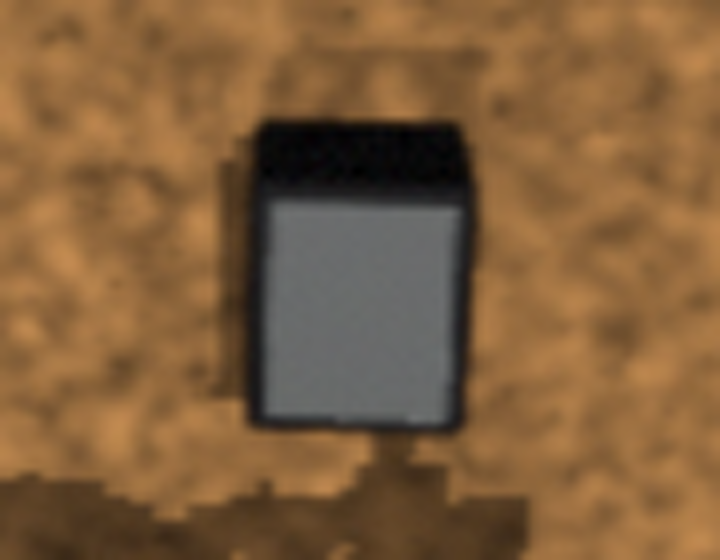

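View pics/w1d.png

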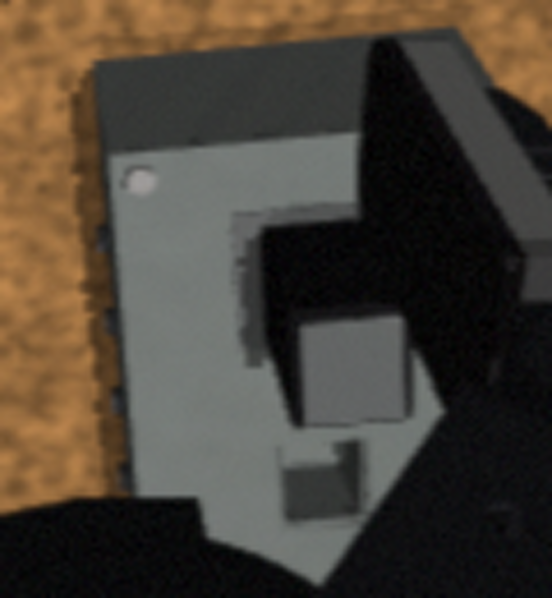

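Run:
```python
from h import *
z=np.load("w1.npz");K,T=z["K"],z["T"]
def an(pts,off,f,zz):
    p=[onz(K,T,(off[0]+(y+.5)/f-.5,off[1]+(x+.5)/f-.5),zz)[:2] for x,y in pts]
    a,b,c,d=p; ax=(b+c-a-d)/2; ay=(a+b-c-d)/2
    print(np.mean(p,0).round(4),"x",np.linalg.norm(ax).round(4),np.degrees(np.arctan2(ax[1],ax[0])).round(2),"y",np.linalg.norm(ay).round(4),np.degrees(np.arctan2(ay[1],ay[0])).round(2))
an([(270,205),(460,208),(448,423),(262,420)],(170,240),8,.056)
an([(260,195),(472,200),(460,430),(252,425)],(170,240),8,.054)
an([(281,447),(361,441),(360,517),(287,523)],(260,290),4.6,.05)
an([(301,323),(407,315),(410,418),(305,426)],(260,290),4.6,.088)
q=lambda x,y,zz:onz(K,T,(260+y/4.6,290+x/4.6),zz)[:2]
for a,b,zz in [((112,155),(132,495),.05),((97,62),(455,30),0.0),((112,155),(358,133),.05)]:
    v=q(*b,zz)-q(*a,zz);print(np.degrees(np.arctan2(v[1],v[0])), q(*a,zz))
```

```text
[ 0.4971 -0.0361] x 0.026 -0.7 y 0.0314 88.08
[ 0.4973 -0.0365] x 0.0293 -1.18 y 0.0338 88.25
[ 0.6014 -0.2598] x 0.0225 5.97 y 0.0285 96.46
[ 0.594 -0.186] x 0.0266 5.62 y 0.0322 96.98
-84.76108289270827 [ 0.53539506 -0.14877988]
6.062726997469226 [ 0.53632446 -0.14956026]
6.2044021721027685 [ 0.53539506 -0.14877988]
```

Run:
```python
from h import *
a=np.radians(-1.1)
print(rows((.4972,-.0363,.024),(np.cos(a),np.sin(a),0)))
print(R.from_quat(sensors.get_state()["tcp_rot"]).as_matrix().round(3))
```

```text
(array([21.54054379,  0.66785142,  2.69583898]), np.float64(0.024317402590075643))
[[ 0.     1.     0.005]
 [-0.     0.005 -1.   ]
 [-1.     0.     0.   ]]
```

{"api": "arm_command", "payload": {
  "increments": [
    [[3,0.67,2.7,0.024],[4.5,0,0,0],[4.5,0,0,0],[4,0,0,0],[2.5,0,0,0],[1.5,0,0,0],[1.0,0,0,0],[0.54,0,0,0],[0,0,0,0],[0,0,0,0]]
  ]
}}

```text
time: 5.42
eef_pos: [0.4978, -0.0365, 0.0247]
tcp_rot: [0.505, 0.494, -0.505, 0.495]
contact_force: [0.0, 0.7, -0.9]
opening: 1.0
```

{"api": "arm_command", "payload": {
  "increments": [
    [[0,0,0,0],[0,0,0,0],[0,0,0,0],[0,0,0,0],[0,0,0,0],[0,0,0,0],[0,0,0,0],[0,0,0,0]]
  ],
  "grip": 2.5,
  "grip_force": 40
}}

```text
time: 6.42
eef_pos: [0.4974, -0.0364, 0.0242]
tcp_rot: [0.505, 0.495, -0.505, 0.495]
contact_force: [-0.6, 0.1, 3.0]
opening: 0.365
```

```bash
python3 -c "
from look import *
look('w2',[])
print(sensors.get_state()['contact_force'])"
```

```text
6.475 [ 0.4974 -0.0364  0.0242] [-0.277  0.183  2.131 -0.     0.827 -0.256] 0.3685617607623346
[ 0.20989569 -0.77382638  4.35652614]
```

View pics/w2.png

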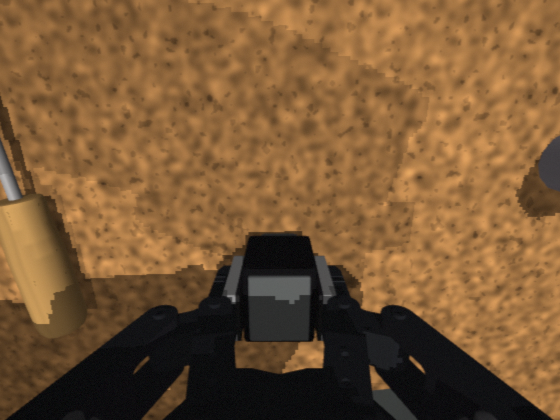

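The relay is between the pads: opening 0.367, about 31–32 mm. Its cap shows at rows 275–340, columns 248–310.

Run:
```python
from h import *
im=cv2.imread("pics/w2.png")
cv2.imwrite("pics/w2c.png",cv2.resize(im[225:350,215:345],None,fx=4.6,fy=4.6,interpolation=cv2.INTER_CUBIC))
a=np.radians(5.8); h=np.array([.6014,-.2598]); v=h+.06*np.array([np.sin(a),-np.cos(a)])
print(rows((.4974,-.0364,.13),(np.cos(a),np.sin(a),0)));d,t=rows((*v,.13),(np.cos(a),np.sin(a),0));print(d,t,v)
```

```text
(array([-1.05822915e+01,  7.25921990e-03, -2.02910738e-03]), np.float64(-0.12220886907215034))
[-10.57285563  11.60505006  28.07013157] -0.12220886907215034 [ 0.60746338 -0.31949284]
```

View pics/w2c.png

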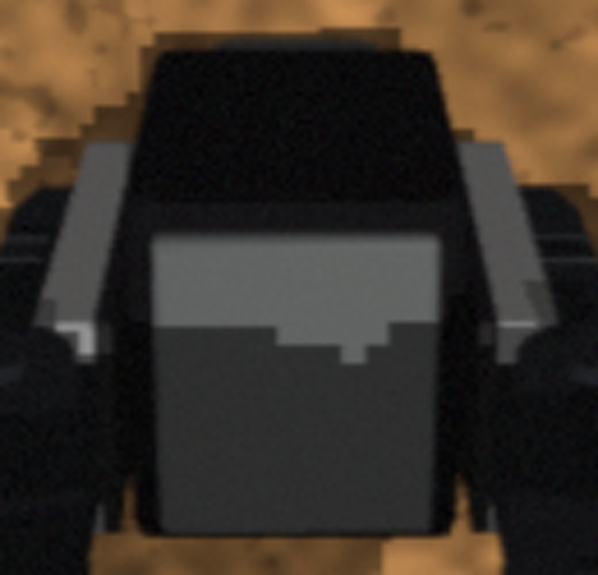

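{"api": "arm_command", "payload": {
  "increments": [
    [[-1,0,0,0],[-3,0,0,0],[-4,0,0,0],[-2.57,0.65,1.57,0],[0,1.5,3.7,0],[0,1.9,4.5,0],[0,1.9,4.5,0],[0,1.9,4.5,0],[0,1.9,4.5,0],[0,1.45,3.5,0],[0,0.4,1.3,-0.06],[0,0,0,-0.062],[0,0,0,0],[0,0,0,0]]
  ]
}}

```text
time: 8.22
eef_pos: [0.6069, -0.319, 0.1294]
tcp_rot: [0.474, 0.525, -0.474, 0.524]
contact_force: [0.7, -0.2, -0.8]
opening: 0.366
```

```bash
python3 -c "
from look import *
K,T,im=look('w3',['control_box_hole0'])
cv2.imwrite('pics/w3c.png',cv2.resize(im[100:345,180:400],None,fx=2.4,fy=2.4,interpolation=cv2.INTER_CUBIC))
"
```

```text
control_box_hole0 [([144.3, 278.0], 0.68)]
8.325 [ 0.6071 -0.319   0.1296] [-0.631  0.401  1.624 -0.     1.118 -0.732] 0.366463310842752
```

View pics/w3c.png

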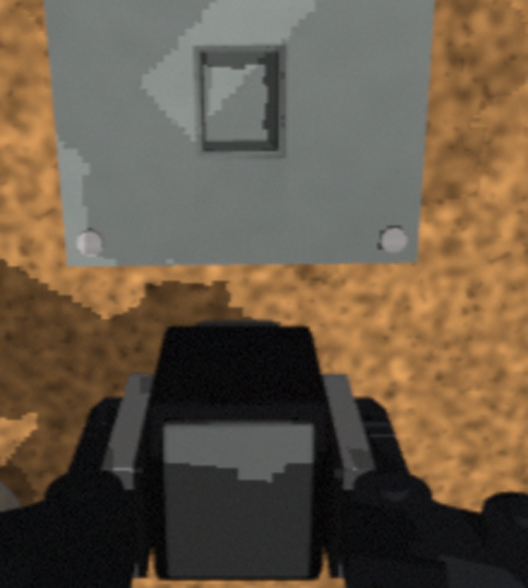

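Run:
```python
from h import *
m=np.array(optics.camera_model("wrist")["mount"])
def intool(K,pts,off,f,xt):
    out=[]
    for x,y in pts:
        o,d=ray(K,m,(off[0]+(y+.5)/f-.5,off[1]+(x+.5)/f-.5)); out.append((o+d*(xt-o[0])/d[0])[1:])
    a,b,c,dd=np.array(out); ax=(b+c-a-dd)/2; az=(c+dd-a-b)/2
    print("ctr(y,z)mm",(np.mean(out,0)*1000).round(2),"w",(np.linalg.norm(ax)*1000).round(1),"l",(np.linalg.norm(az)*1000).round(1),"yaw",np.degrees(np.arctan2(ax[1],ax[0])).round(2),np.degrees(np.arctan2(-az[0],az[1])).round(2))
z=np.load("w2.npz");K=z["K"]
intool(K,[(152,237),(440,234),(432,530),(162,530)],(225,215),4.6,-.0318)
intool(K,[(164,424),(313,424),(309,577),(168,577)],(100,180),2.4,-.0318)
z=np.load("w3.npz");T=z["T"]
intool(K,[(195,45),(286,44),(285,157),(195,156)],(100,180),2.4,.1296-.05)
s=sensors.get_state();print(R.from_quat(s["tcp_rot"]).as_matrix().round(3))
for zz in (.05,):
  p=[onz(K,T,(100+(y+.5)/2.4-.5,180+(x+.5)/2.4-.5),zz) for x,y in [(195,45),(286,44),(285,157),(195,156)]]; print(np.mean(p,0))
p=[onz(K,T,(100+(y+.5)/2.4-.5,180+(x+.5)/2.4-.5),.05) for x,y in [(45,0),(68,265),(418,263),(436,0)]]; print(np.array(p).round(4))
```

```text
ctr(y,z)mm [ 0.46 -1.23] w 25.5 l 31.8 yaw -0.33 -0.18
ctr(y,z)mm [ 0.47 -1.02] w 25.4 l 31.7 yaw 0.01 -0.01
ctr(y,z)mm [  1.06 -57.84] w 26.5 l 32.3 yaw 0.04 0.2
[[-0.     0.995  0.101]
 [ 0.     0.101 -0.995]
 [-1.    -0.    -0.   ]]
[ 0.60213482 -0.26128519  0.05      ]
[[ 0.5447 -0.2388  0.05  ]
 [ 0.5534 -0.3169  0.05  ]
 [ 0.6627 -0.3052  0.05  ]
 [ 0.654  -0.2278  0.05  ]]
```

{"api": "arm_command", "payload": {
  "increments": [
    [[0,0.06,-2,0],[0,0,-2.5,0],[0,0,-1.17,0],[1.5,0,0,0],[2.0,0,0,0],[1.2,0,0,0],[0.5,0,0,0],[0.3,0,0,0],[0.2,0,0,0],[0.2,0,0,0],[0.2,0,0,0],[0,0,0,0]]
  ]
}}

```text
time: 9.82
eef_pos: [0.6021, -0.2629, 0.0686]
tcp_rot: [0.474, 0.525, -0.474, 0.525]
contact_force: [-0.7, 0.2, -0.9]
opening: 0.368
```

{"api": "arm_command", "payload": {
  "increments": [
    [[0.3,0,0,0],[0.3,0,0,0],[0.3,0,0,0],[0.2,0,0,0],[0.15,0,0,0],[0,0,0,0]]
  ]
}}

```text
time: 10.58
eef_pos: [0.6022, -0.263, 0.0563]
tcp_rot: [0.474, 0.524, -0.474, 0.525]
contact_force: [-0.6, 0.3, -0.9]
opening: 0.374
```

{"api": "arm_command", "payload": {
  "increments": [
    [[0.1,0,0,0],[0.1,0,0,0],[0,0,0,0]]
  ]
}}

```text
time: 10.95
eef_pos: [0.6024, -0.2632, 0.0562]
tcp_rot: [0.474, 0.525, -0.474, 0.525]
contact_force: [-4.6, 1.5, 7.3]
opening: 0.372
```

{"api": "arm_command", "payload": {
  "increments": [
    [[0.15,0,0,0],[0.15,0,0,0],[0,0,0,0]]
  ]
}}

```text
time: 11.32
eef_pos: [0.6026, -0.2632, 0.0562]
tcp_rot: [0.474, 0.525, -0.474, 0.524]
contact_force: [-10.4, 4.9, 18.8]
opening: 0.368
```

```bash
python3 -c "
from look import *
for n in ['side','wrist']:
    im=optics.read_camera(n); cv2.imwrite(f'pics/{n}4.png',im)
    c=im[120:200,230:310] if n=='side' else im[150:400,180:400]
    cv2.imwrite(f'pics/{n}4c.png',cv2.resize(c,None,fx=6 if n=='side' else 2.3,fy=6 if n=='side' else 2.3,interpolation=cv2.INTER_CUBIC))
"
```

```text
(no output)
```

View pics/side4c.png

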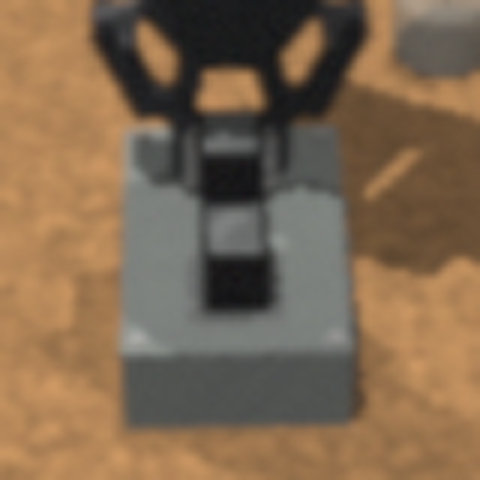

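View pics/wrist4c.png

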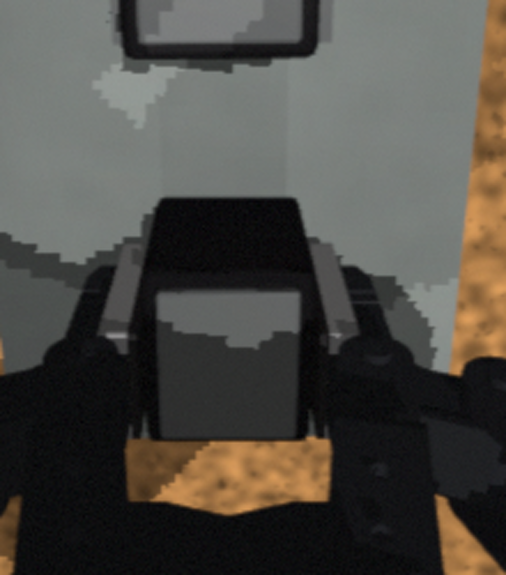

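The relay's shoulder rests on the box top and its top is level with the plugged one's: the TCP stopped at z = 56.2 mm (predicted 56.2) under a 19 N push. I'll unload, let go and rise.

{"api": "arm_command", "payload": {
  "increments": [
    [[-0.2,0,0,0],[-0.25,0,0,0],[0,0,0,0]]
  ]
}}

```text
time: 11.8
eef_pos: [0.6025, -0.2632, 0.0562]
tcp_rot: [0.474, 0.524, -0.474, 0.525]
contact_force: [-0.9, 1.3, 3.5]
opening: 0.372
```

{"api": "arm_command", "payload": {
  "increments": [
    [[0,0,0,0],[0,0,0,0],[0,0,0,0],[0,0,0,0],[-1,0,0,0],[-2,0,0,0],[-4,0,0,0],[-5,0,0,0],[-3.5,0,0,0],[0,0,0,0]]
  ],
  "grip": 6.0
}}

```text
time: 13.05
eef_pos: [0.6044, -0.2643, 0.2176]
tcp_rot: [0.475, 0.521, -0.473, 0.529]
contact_force: [0.3, -1.0, -0.3]
opening: 0.7
```

```bash
python3 -c "
from look import *
K,T,im=look('w5',[])
ims=optics.read_camera('side')
cv2.imwrite('pics/w5c.png',np.hstack([im, cv2.resize(ims[110:200,240:300],(280,420),interpolation=cv2.INTER_CUBIC)])[:, 40:])
a=np.radians(-9.)
print(rows((.663,.236,.21),(-np.sin(a),np.cos(a),0)))
"
```

```text
13.1 [ 0.6031 -0.2636  0.2143] [-0.566  0.26   1.64   0.     1.235 -0.667] 0.7023832351633684
(array([  0.13500002,  11.08805017, -49.0298824 ]), np.float64(-1.3126764885612832))
```

View pics/w5c.png

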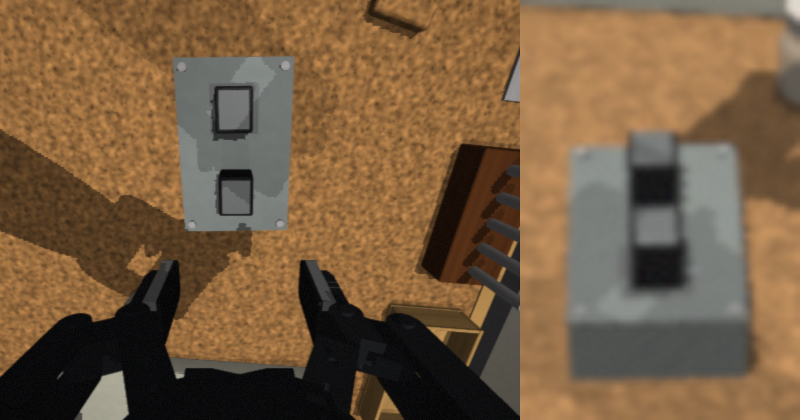

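The freed relay stays seated and upright, with both caps at the same height in the side view (free at top, plugged below). Next is the mount.

{"api": "arm_command", "payload": {
  "increments": [
    [[0,0.6,-2.5,0],[0,1.1,-5,0],[0,1.1,-5,0],[0,1.1,-5,0],[0,1.1,-5,0],[0,1.1,-5,0],[0,1.1,-5,0],[0,1.1,-5,0],[0,1.1,-5,0],[0,1.1,-4,0],[0,0.7,-2.5,0],[0,0,0,-0.164],[0,0,0,-0.164],[0,0,0,-0.164],[0,0,0,-0.164],[0,0,0,-0.164],[0,0,0,-0.164],[0,0,0,-0.164],[0,0,0,-0.165],[0,0,0,0]]
  ]
}}

```text
time: 15.65
eef_pos: [0.6635, 0.2358, 0.2095]
tcp_rot: [0.056, 0.706, -0.056, 0.704]
contact_force: [-0.9, -0.3, -0.9]
opening: 0.702
```

```bash
python3 -c "
from look import *
K,T,im=look('w6',['bolt_head','mount'])
"
```

```text
bolt_head [([110.1, 287.9], 0.86)]
mount [([116.7, 282.0], 0.91), ([281.1, 54.5], 0.41)]
15.8 [0.6638 0.2359 0.2101] [ 0.198  0.366  1.515 -0.     1.261 -1.214] 0.699721471855672
```

View pics/w6.png

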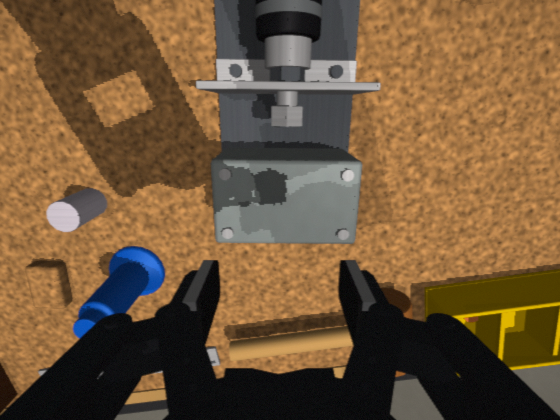

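The wrist view looks straight into the gap: bolt head at about (115,287), bracket top edge along row 86 (columns 196–380), housing top at rows 160–243, and spool and capacitor at left.

Run:
```python
from h import *
z=np.load("w6.npz");K,T=z["K"],z["T"]
im=cv2.imread("pics/w6.png")
cv2.imwrite("pics/w6c.png",cv2.resize(im[60:170,185:395],None,fx=3.8,fy=3.8,interpolation=cv2.INTER_CUBIC))
for at,zz in [((110.1,287.9),.07),((115,287),.083),((116.7,282),0)]: print(onz(K,T,at,zz))
a,b=onz(K,T,(84,197),.1),onz(K,T,(85,380),.1);v=a-b;print("br",a,b,np.linalg.norm(v),np.degrees(np.arctan2(v[1],v[0])))
a,b=onz(K,T,(243,216),.095),onz(K,T,(243,357),.095);v=b-a;print("hs",a,b,np.linalg.norm(v),np.degrees(np.arctan2(v[1],v[0])))
Kt,Tt,_=cam("top");Ks,Ts,_=cam("side")
print(tri([ray(K,T,(110.1,287.9)),ray(Kt,Tt,(188.3,173.9)),ray(Ks,Ts,(301.2,248.7))]))
print(R.from_quat(sensors.get_state()["tcp_rot"]).as_matrix().round(3))
```

```text
[0.58857204 0.2570223  0.07      ]
[0.59205361 0.25538418 0.083     ]
[0.59558881 0.25139188 0.        ]
br [0.55858453 0.19132595 0.1       ] [0.58117534 0.32767913 0.1       ] 0.13821191197721475 -99.40723237715592
hs [0.69132038 0.17493899 0.095     ] [0.71152328 0.30106825 0.095     ] 0.12773702461551595 80.89988152872569
(array([0.5920789 , 0.25941404, 0.08705583]), [np.float64(0.0047379612219119495), np.float64(0.002940244356018782), np.float64(0.0022346804274374775)])
[[-0.001  0.158  0.987]
 [-0.     0.987 -0.158]
 [-1.    -0.    -0.001]]
```

View pics/w6c.png

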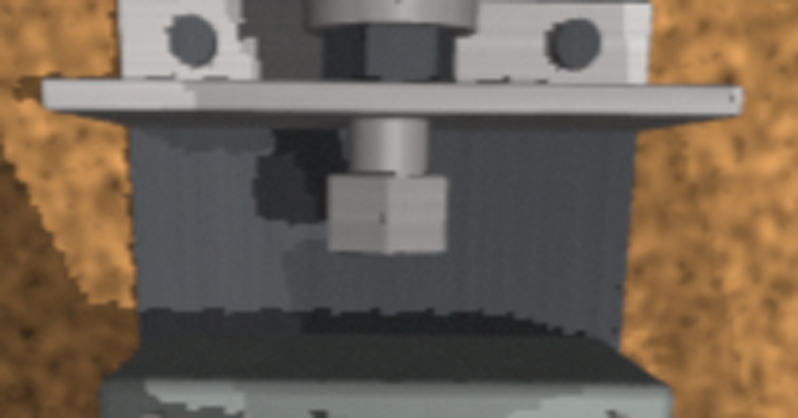

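{"api": "arm_command", "payload": {
  "increments": [
    [[0,0.2,-2,0],[0,0.3,-3,0],[1,0.3,-2.4,0],[2.5,0,0,0],[1.5,0,0,0],[0,0,0,0],[0,0,0,0]]
  ]
}}

```text
time: 16.68
eef_pos: [0.593, 0.2553, 0.1614]
tcp_rot: [0.056, 0.705, -0.056, 0.705]
contact_force: [0.6, -0.1, -0.0]
opening: 0.703
```

```bash
python3 -c "
from look import *
K,T,im=look('w7',['bolt_head'])
cv2.imwrite('pics/w7c.png',cv2.resize(im[140:370,150:420],None,fx=2.5,fy=2.5,interpolation=cv2.INTER_CUBIC))
"
```

```text
bolt_head [([209.8, 277.3], 0.89)]
16.775 [0.5932 0.2553 0.1618] [ 0.25   0.284  1.711 -0.     1.145 -1.164] 0.7035628062395067
```

View pics/w7c.png

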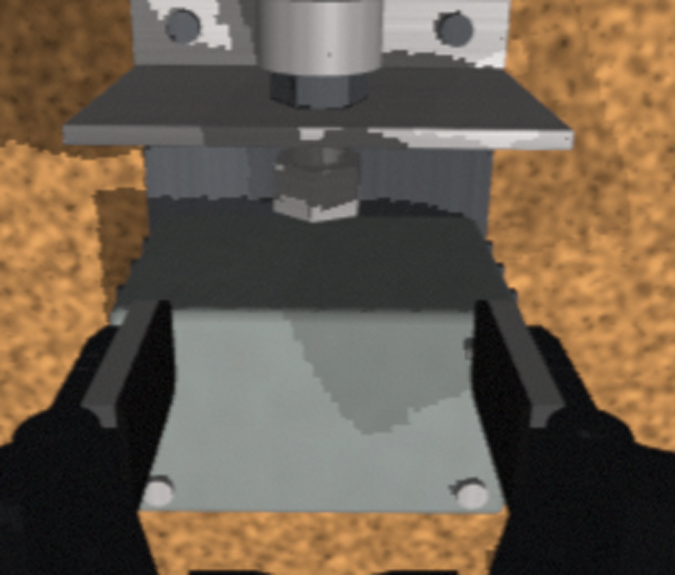

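Run:
```python
from h import *
A=np.load("w6.npz");B=np.load("w7.npz")
ra=lambda x,y:ray(A["K"],A["T"],(60+(y+.5)/3.8-.5,185+(x+.5)/3.8-.5))
rb=lambda x,y:ray(B["K"],B["T"],(140+(y+.5)/2.5-.5,150+(x+.5)/2.5-.5))
for n,a,b in [("ridge end x=+1",(386,253),(317,221)),("right corner end",(446,250),(358,206)),("left corner end",(329,252),(274,210)),
  ("br L back",(42,108),(68,145)),("br R back",(741,114),(572,149)),("hs L",(101,381),(118,312)),("hs R",(670,386),(518,303))]:
    x,e=tri([ra(*a),rb(*b)]); print(n,x.round(4),np.round(e,4))
print("net",tri([ray(A["K"],A["T"],(110.1,287.9)),ray(B["K"],B["T"],(209.8,277.3))]))
for zz in(.1,):
  for r in (ra(42,108),ra(741,114),rb(68,145),rb(572,149)): o,d=r;print((o+d*(zz-o[2])/d[2]).round(4))
```

```text
ridge end x=+1 [0.6008 0.2535 0.0836] [0.0001 0.0001]
right corner end [0.6031 0.2669 0.0707] [0.0004 0.0004]
left corner end [0.5991 0.2403 0.0737] [0.0004 0.0004]
br L back [0.5614 0.1901 0.0992] [0.0007 0.0007]
br R back [0.5844 0.3273 0.0996] [0. 0.]
hs L [0.6179 0.1877 0.0908] [0.0011 0.0011]
hs R [0.6409 0.3133 0.0798] [0.0005 0.0005]
net (array([0.58834505, 0.25650743, 0.07799083]), [np.float64(0.0003277848373415944), np.float64(0.0003277848373416414)])
[0.5612 0.1897 0.1   ]
[0.5844 0.3272 0.1   ]
[0.5614 0.1911 0.1   ]
[0.5843 0.3272 0.1   ]
```

Two views agree with the given sizes: bracket edge z = 99.4 mm, head ridge z = 84 mm (expected 85), head centre near (0.593, 0.255), mount yaw about −9.4°. I'll descend open into the gap, slowly near the end.

{"api": "arm_command", "payload": {
  "increments": [
    [[2.5,0,0.08,0],[3,0,0,0],[2.5,0,0,0],[1.5,0,0,0],[1,0,0,0],[0.5,0,0,0],[0.18,0,0,0],[0,0,0,0],[0,0,0,0]]
  ]
}}

```text
time: 17.9
eef_pos: [0.5935, 0.2553, 0.0495]
tcp_rot: [0.056, 0.705, -0.055, 0.705]
contact_force: [0.1, -0.5, 0.1]
opening: 0.701
```

```bash
python3 -c "
from look import *
K,T,im=look('w8',[])
ims=optics.read_camera('side'); it=optics.read_camera('top')
f=lambda c:cv2.resize(c,(400,300),interpolation=cv2.INTER_CUBIC)
cv2.imwrite('pics/w8c.png',np.vstack([np.hstack([f(im[100:400,80:480]),f(ims[230:350,180:340])]),np.hstack([f(it[130:250,130:290]),f(im)])]))
"
```

```text
17.95 [0.5934 0.2553 0.0494] [ 0.249  0.421  1.762  0.     0.958 -1.165] 0.7067127552525255
```

View pics/w8c.png

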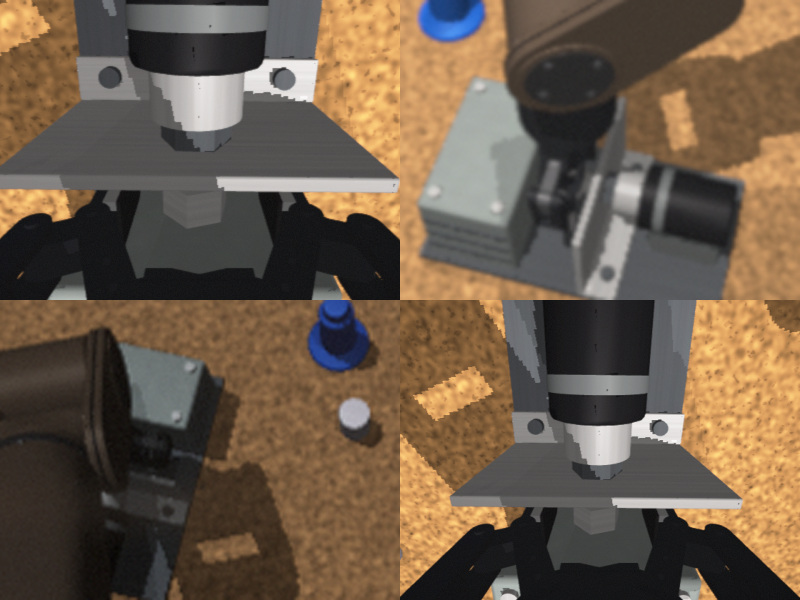

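The open fingers stand either side of the head (main wrist panel, about (200,207)), clear of bracket and housing, with no contact force. I'll let the bolt turn until its flats come upright again at about t = 26 s.

{"api": "arm_command", "payload": {
  "increments": [
    [[0,0,0,0],[0,0,0,0],[0,0,0,0],[0,0,0,0],[0,0,0,0],[0,0,0,0],[0,0,0,0],[0,0,0,0],[0,0,0,0],[0,0,0,0],[0,0,0,0],[0,0,0,0],[0,0,0,0],[0,0,0,0],[0,0,0,0],[0,0,0,0],[0,0,0,0],[0,0,0,0],[0,0,0,0],[0,0,0,0]]
  ]
}}

```text
time: 20.55
eef_pos: [0.593, 0.2551, 0.0488]
tcp_rot: [0.055, 0.705, -0.055, 0.705]
contact_force: [-0.3, 0.8, -0.5]
opening: 0.701
```

{"api": "arm_command", "payload": {
  "increments": [
    [[0,0,0,0],[0,0,0,0],[0,0,0,0],[0,0,0,0],[0,0,0,0],[0,0,0,0],[0,0,0,0],[0,0,0,0],[0,0,0,0],[0,0,0,0],[0,0,0,0],[0,0,0,0],[0,0,0,0],[0,0,0,0],[0,0,0,0],[0,0,0,0],[0,0,0,0],[0,0,0,0],[0,0,0,0],[0,0,0,0]]
  ]
}}

```text
time: 23.05
eef_pos: [0.5931, 0.2552, 0.0488]
tcp_rot: [0.055, 0.705, -0.055, 0.705]
contact_force: [-1.8, 0.4, 0.7]
opening: 0.701
```

{"api": "arm_command", "payload": {
  "increments": [
    [[0,0,0,0],[0,0,0,0],[0,0,0,0],[0,0,0,0],[0,0,0,0],[0,0,0,0],[0,0,0,0],[0,0,0,0],[0,0,0,0],[0,0,0,0],[0,0,0,0],[0,0,0,0],[0,0,0,0],[0,0,0,0],[0,0,0,0],[0,0,0,0],[0,0,0,0],[0,0,0,0]]
  ]
}}

```text
time: 25.3
eef_pos: [0.5931, 0.2552, 0.0488]
tcp_rot: [0.055, 0.705, -0.055, 0.705]
contact_force: [1.1, 0.0, -0.3]
opening: 0.702
```

```bash
python3 -c "
from look import *
K,T,im=look('w9',[])
cv2.imwrite('pics/w9c.png',cv2.resize(im[260:360,210:340],None,fx=5,fy=5,interpolation=cv2.INTER_CUBIC))
"
```

```text
25.35 [0.5931 0.2552 0.0489] [ 0.249  0.422  1.762 -0.     0.958 -1.165] 0.7031146079468236
```

View pics/w9c.png

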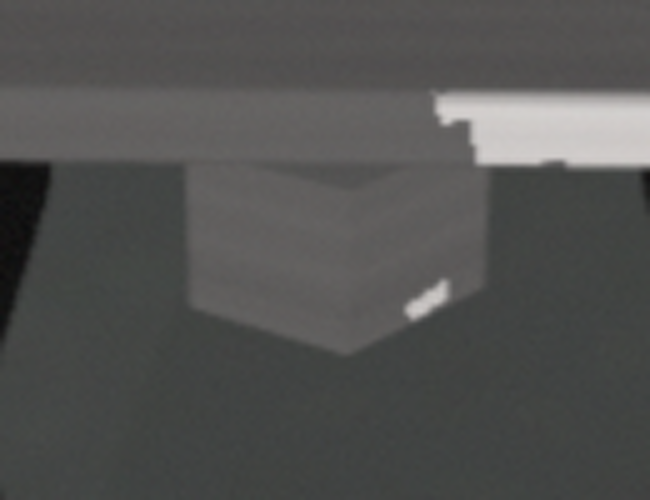

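The ridge is at crop column 346 and the head's middle at 337, so the flats are within about 0.06 rad of upright. I'll close now.

{"api": "arm_command", "payload": {
  "increments": [
    [[0,0,0,0],[0,0,0,0],[0,0,0,0],[0,0,0,0],[0,0,0,0],[0,0,0,0],[0,0,0,0],[0,0,0,0]]
  ],
  "grip": 1.5,
  "grip_force": 70
}}

```text
time: 26.35
eef_pos: [0.5928, 0.2538, 0.0491]
tcp_rot: [0.054, 0.705, -0.056, 0.704]
contact_force: [-2.0, -4.1, 4.2]
opening: 0.289
```

```bash
python3 -c "
from look import *
K,T,im=look('w10',[]);s=sensors.get_state();print(s['contact_force'],s['wrist_torque'],s['opening']*85.4)
cv2.imwrite('pics/w10c.png',cv2.resize(im[260:360,210:340],None,fx=5,fy=5,interpolation=cv2.INTER_CUBIC))
"
```

```text
26.4 [0.5928 0.2538 0.0491] [ 0.248  0.421  1.763 -0.003  0.96  -1.165] 0.29431805297965247
[-2.82333883 -5.00158703  2.8726503 ] [-0.67898486  0.30701993 -0.05327127] 25.134761724462322
```

{"api": "arm_command", "payload": {
  "increments": [
    [[0,0,0,0],[0,0,0,0],[0,0,0,0],[0,0,0,0],[0,0,0,0],[0,0,0,0],[0,0,0,0],[0,0,0,0],[0,0,0,0],[0,0,0,0],[0,0,0,0],[0,0,0,0],[0,0,0,0],[0,0,0,0],[0,0,0,0],[0,0,0,0]]
  ]
}}

```text
time: 28.4
eef_pos: [0.5928, 0.2538, 0.0491]
tcp_rot: [0.054, 0.705, -0.056, 0.704]
contact_force: [-1.8, -4.2, 3.5]
opening: 0.291
```

```bash
python3 -c "
from look import *
K,T,im=look('w11',[]);s=sensors.get_state();print(s['contact_force'],s['wrist_torque'],s['opening']*85.4)
a=cv2.imread('pics/w10.png'); d=cv2.absdiff(a,im); print(d[280:360,230:320].max(), d[280:360,230:320].mean())
f=lambda c:cv2.resize(c[260:360,210:340],None,fx=3,fy=3,interpolation=cv2.INTER_CUBIC)
ims=optics.read_camera('side'); it=optics.read_camera('top')
cv2.imwrite('pics/w11c.png',np.vstack([np.hstack([f(a),f(im)]),np.hstack([cv2.resize(ims[110:290,180:410],(390,300)),cv2.resize(it[120:300,200:434],(390,300))])]))
"
```

```text
28.45 [0.5928 0.2538 0.0491] [ 0.248  0.421  1.763 -0.003  0.96  -1.165] 0.2911834214389129
[-1.59131001 -5.1419492   2.93990143] [-0.69820088  0.26099928 -0.03687872] 24.867064190883163
10 1.2034722222222223
```

View pics/w11c.png

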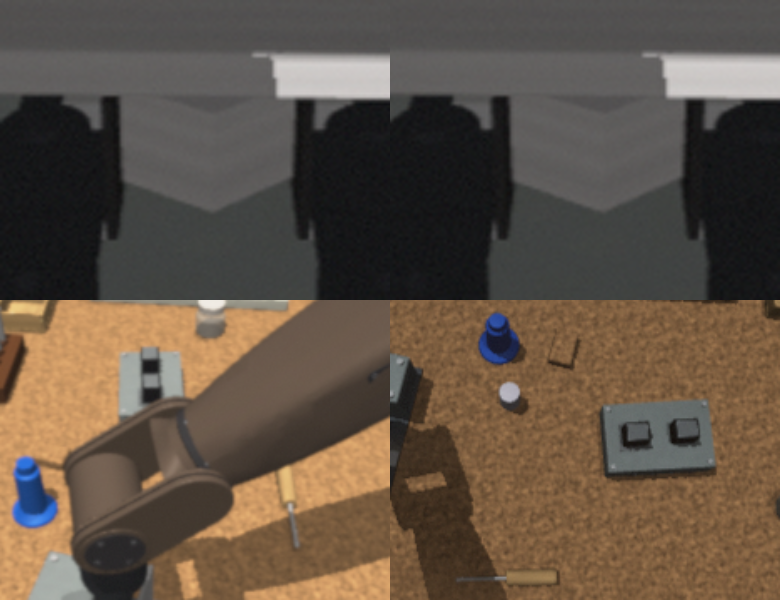

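```bash
python3 -c "
from h import *
print(ctrl.sign_off(), sensors.get_state()['time'])"
```

```text
the job is handed in; nothing more can be done
the job is handed in; nothing more can be done
```

The relay is seated in the free socket and released, and the gripper is holding the bolt head still. I handed the job in at about 28.5 s of the 64 s, with the grip still on.

- **Relay:** it stopped at TCP z = 56.2 mm, where it should when fully home, and did not move further under about 19 N. After I let go, the pictures showed it upright and level with the plugged relay.
- **Bolt:** I went down open into the gap and waited about 7 s for two flats to come upright. I then closed on them with 70 N. The opening read about 25 mm against 26 mm across flats.
- **Bolt turning:** wrist pictures 2 s apart showed no turning; at its earlier rate the ridge would have moved clearly. The force on the tool stayed at about 6 N.
- **Other things on the table:** the spool, capacitor, awl and wax looked unmoved in the last top view. The jar and cup were not fully in the last crops, but the arm never came near them.
- **Disagreements:**
  - The side and top cameras put some points 3–8 mm away from the wrist camera, so I used the wrist views for the final moves.
  - The gripper centred itself about 1.4 mm sideways on the bolt head, a steady side force of about 5 N.

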